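# Pack the nozzle case of the small hot-air tool

### The job

Pack the small hot-air tool's nozzle case: lay its wide-slot, tube and reflector nozzles flat, each in the insert pocket cut to its shape, down on the pocket floor with the mouth at the pocket's mouth end. Then put the lid on, its two cut corners over the cut corners of the case, fully down on the base all round. Leave the two bigger nozzles, which belong to the large blower, where they lie.

Things in the scene. Friction and masses are not known exactly. Their poses are not given: they have to be found in the camera images.
- wide_nozzle: Small steel wide-slot nozzle, 90 g, mm: Round sleeve 26 mm dia., x -16 to 16, axis z 18 (clamp band 29 dia.; ears below, 28 wide), then a fan flattening to a mouth 46 wide, 8 high, resting on the bench, end at x 50. Origin under the sleeve's middle, on the underside; x along the axis to the mouth, z up. Lies level on its clamp ears. Grip the sleeve high, from above.
- tube_nozzle: Small steel tube nozzle, 80 g, mm: Round sleeve 26 mm dia., x -16 to 16, axis z 18 (clamp band 29 dia.; ears below, 28 wide), then a cone and a thin straight tube 10 dia. ending at x 57. Origin under the sleeve's middle, on the underside; x along the axis to the mouth, z up. Lies level on its clamp ears. Grip the sleeve high, from above.
- reflector_nozzle: Small steel reflector nozzle, 85 g, mm: Round sleeve 26 mm dia., x -16 to 16, axis z 18 (clamp band 29 dia.; ears below, 28 wide), then a neck and a scoop-like shell 30 wide, open on top, x 20 to 46, z 0 to 18. Origin under the sleeve's middle, on the underside; x along the axis to the mouth, z up. Lies level on its clamp ears. Grip the sleeve high, from above.
- big_wide_nozzle: Look-alike, steel: the large blower's wide-slot nozzle, shaped like the small one but bigger, too big for the inserts: sleeve 38 mm dia. (x -22 to 22, axis z 25), mouth 70 mm wide, end at x 72. Origin and axes as on the small nozzles.
- big_tube_nozzle: Look-alike, steel: the large blower's tube nozzle, shaped like the small one but bigger, too big for the inserts: sleeve 38 mm dia. (x -22 to 22, axis z 25), tube 18 mm dia. ending at x 74. Origin and axes as on the small nozzles.
- case: Open case bottom, black, immovable, holding three inserts. Origin: centre of underside, z up. Base 138 (x) by 226 (y) mm, 5 thick; on it a rim up to z 18, outside 120 by 208, 5 thick, outer face tapering in 3 mm above z 11. Both +x corners cut off at 45 deg (18 mm legs), -x corners square.
- lid: Loose black lid, 250 g, a hood open below. Origin: centre of lower edge, z up. Outside 132 (x) by 220 (y) by 48 mm, walls 3; both +x corners cut at 45 deg. Grip rib on top, mid: 16 (x) by 90 (y), z 48 to 72. Home, it stands on the case base outside the rim (3 mm play all round), origin 5 mm above the case's, x the same way; the wrong way round it stays high.
- flared_insert: Pocket for the wide-slot nozzle: x -24 to 60 mm, 44 wide, flaring from x 14 to 62 wide. Insert fixed in the case (three, in any order), 94 (x) by 66 (y) mm, white floor at z 5, grey top to z 13. Origin: on its underside, below the seat of the sleeve's middle; x to the mouth end, as the case's. Nozzle home: its origin 5 mm above this, x the same way.
- keyhole_insert: Pocket for the tube nozzle: 44 mm wide from x -24 to 22, then a channel 26 wide to x 64. Insert fixed in the case (three, in any order), 94 (x) by 66 (y) mm, white floor at z 5, grey top to z 13. Origin: on its underside, below the seat of the sleeve's middle; x to the mouth end, as the case's. Nozzle home: its origin 5 mm above this, x the same way.
- straight_insert: Pocket for the reflector nozzle: plain rectangle 44 mm wide, x -24 to 54. Insert fixed in the case (three, in any order), 94 (x) by 66 (y) mm, white floor at z 5, grey top to z 13. Origin: on its underside, below the seat of the sleeve's middle; x to the mouth end, as the case's. Nozzle home: its origin 5 mm above this, x the same way.
Things that resemble listed ones, but are neither listed nor needed, are in the scene too. What is shaped like the tube_nozzle but blue is not meant. What is shaped like the reflector_nozzle but purple is not meant.

How it is judged:
By the outcome, as a careful person would: the job done as asked, in the order asked, and still so for the second after the job is handed in, with the robot touching nothing.
It also fails if it takes over 128 s, if anything falls off the work surface, if the arm or the gripper's body presses on something with over 40 N, if the wrist force passes 120 N, or if a joint passes its speed limit or range.

### The arm

A 6-joint arm with a two-finger parallel gripper is mounted at the origin on the work surface. World frame = base frame: x ahead of the robot, y to its left, z up, the work surface at z = 0. Lengths are in mm, angles in rad, forces in N, time in s.
With the tool pointing down it reaches from about 275 to 825 mm from the base axis. Payload 4.9 kg.
Tool frame: the origin (TCP) lies at the very end of the fingers, on their centre line; the grasp point (between the pads) lies 19 mm behind it; z points along the fingers, y is the line along which they close (so a half turn about z gives the same grasp; the last joint's range is limited). The gripper opens to 85 mm and grips with 20 to 120 N. Pads are 22 mm wide; open, the fingers measure 114 mm over their backs; the gripper's body (76 mm by 85 mm) begins 54 mm behind the grasp point. The pads swing forward as they close: fully open they stand 13 mm farther back than shut.
Start: joints at [-1.39, 0.326, -0.193, 1.052, 0, 1.437], TCP at [170.306, -522.986, 231.281] pointing down, gripper open.
Joint ranges: [-2.65, 2.65], [-0.97, 1.79], [-1.3, 1.35], [-1.93, 2.1], [-1.47, 1.37], [-3.14, 3.14]. Speed limits (rad/s): [2.57, 2.57, 3.14, 3.14, 3.14, 3.14].

### API

Orientations are given as [roll, pitch, yaw] about the fixed x, y, z axes, in that order (R = Rz(yaw) Ry(pitch) Rx(roll)).
In Python, from bench import bot, solve_ik, imaging gives the robot as it stands. Calls block until the motion is done:
- bot.move_ptp(position, orientation): joint-space move of the TCP to a pose.
- bot.movel(position, rot=None, max_speed=150, threshold=None): straight line of the TCP; rot=None keeps the orientation; max_speed is the mean speed in mm/s. With threshold (N) it stops when the force on the tool has changed by that much, and returns True; else False.
- bot.move_j(angles): joint-space move.
- bot.grip(opening, effort=None): opening from 0.0 (shut) to 1.0 (fully open); effort is the grip in N (None keeps the last); returns when the fingers have stopped.
- bot.dwell(seconds).
- solve_ik(position, orientation): joint angles nearest the present ones, or None.
- bot.get_state(): the state.
- imaging.capture(name): name is "side" or "top"; returns the picture (480x640x3 uint8, blue, green, red); there is no depth.
- imaging.camera_model(name): a dict with "K" (3x3 intrinsics, pixels), "position" and "rotation" of the camera in the world. Camera axes: x right, y up, looking along -z (the intrinsics and any distortion apply to the point x, -y, -z); pixel columns grow to the right and rows downward; lengths in mm; the calibration is good to about 2 mm. A picture is of the moment at which its call begins. camera_model takes no time and is no camera call.
A pose or a line that the arm cannot do raises bot.IKError and nothing moves.
- bot.sign_off(): hands the job in; it is judged then, once.
The state is a dict: "t": time; "qpos": joint angles; "joint_velocities": joint speeds; "effort": joint torques, N m; "tcp_pos": TCP position; "orientation": TCP orientation; "contact_force": force on the tool from outside, world axes, zero at the start; "wrist_torque": the same for the moment, N m; "opening": opening from 0.0 (shut) to 1.0 (fully open); "gripper_force": force on a finger pad.
Only numpy, scipy, OpenCV 4.12 (cv2) and the standard library are available. Lean on these libraries where they do the work, as an engineer would, in place of code of your own. Each camera call takes 0.05 s, during which the arm holds its last target. There are 200 camera calls.

## Working session

There is one attempt and no reset: what is moved stays moved. The work goes in short steps, each a Python script; the robot and the scene stay as the last script left them, time stands still between calls to the robot, and variables do not carry over. Pictures are saved under pics/ and viewed, at most 14 in all, crops included, and the job is handed in when it is done.

```bash
ls; mkdir -p pics; python3 - <<'E'
from bench import bot, imaging
import cv2
for n in("top","side"):
    cv2.imwrite(f"pics/{n}0.png",imaging.capture(n)); m=imaging.camera_model(n); print(n,m)
s=bot.get_state(); print(s["t"],s["orientation"],s["contact_force"])
E
```

```text
pics
top {'K': array([[569.73641647,   0.        , 319.14036724],
       [  0.        , 569.73641647, 244.85873051],
       [  0.        ,   0.        ,   1.        ]]), 'position': array([ 280.43210261,   11.53661018, 1110.89271992]), 'rotation': array([ 0.18201695,  0.02514494, -1.56571006])}
side {'K': array([[525.85035606,   0.        , 326.18365369],
       [  0.        , 525.85035606, 234.83268204],
       [  0.        ,   0.        ,   1.        ]]), 'position': array([354.01059096, 900.9827164 , 594.84645737]), 'rotation': array([ 0.99009914,  0.01416442, -3.02057468])}
0.1 [-3.14006171e+00 -2.21570390e-04  3.14803984e-01] [ 0.28406279  1.30178417 -0.80964248]
```

View pics/top0.png

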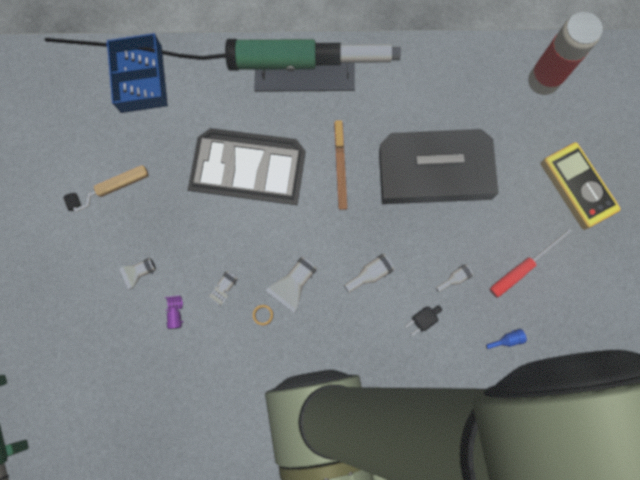

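View pics/side0.png

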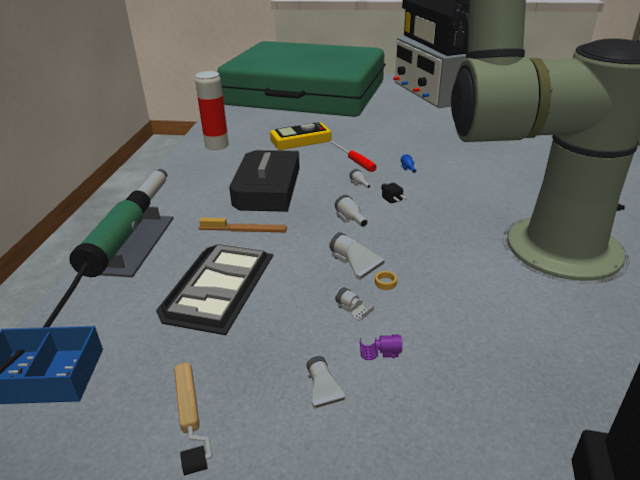

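Top-view candidates:
- **Wide-slot:** (137,272) is small, (292,284) is big.
- **Tube:** (454,278) is small, (369,273) is big, (507,340) is blue.
- **Reflector:** (223,288) is steel, (174,312) is purple.

I choose (137,272), (454,278) and (223,288). The case is at (247,167) and the lid at (438,166), both with cut corners towards +x. From left to right the pockets are keyhole, flared and straight.

```bash
cat > h.py <<'E'
import numpy as np, cv2
from scipy.spatial.transform import Rotation as Ro
from bench import bot, imaging, solve_ik
def ray(n,px):
    m=imaging.camera_model(n);K=m["K"];px=np.atleast_2d(px).astype(float)
    d=np.c_[(px[:,0]-K[0,2])/K[0,0],-(px[:,1]-K[1,2])/K[1,1],-np.ones(len(px))]
    return m["position"],d@Ro.from_euler("xyz",m["rotation"]).as_matrix().T
def world(n,px,z):
    p,d=ray(n,px); return p+d*((z-p[2])/d[:,2])[:,None]
def blob(mask,seed,roi):
    x,y,w,h=roi; m=np.zeros_like(mask); m[y:y+h,x:x+w]=mask[y:y+h,x:x+w]
    cs,_=cv2.findContours(m,cv2.RETR_EXTERNAL,cv2.CHAIN_APPROX_NONE)
    return max(cs,key=cv2.contourArea)
E
python3 - <<'E'
from h import *
im={n:cv2.imread(f"pics/{n}0.png") for n in("top","side")}
rois={"top":dict(wide=(112,250,50,46),refl=(204,264,38,46),tube=(430,258,46,40),case=(180,120,132,92),lid=(372,122,132,88)),
"side":dict(wide=(295,345,60,70),refl=(328,280,50,45),tube=(340,162,34,30),case=(150,235,130,105),lid=(222,140,85,78))}
tiles=[]
for n in im:
    g=im[n].astype(int); bg=cv2.medianBlur(im[n],5)
    for k,(x,y,w,h) in rois[n].items():
        s=im[n][y:y+h,x:x+w]; gr=cv2.cvtColor(s,cv2.COLOR_BGR2GRAY).astype(int)
        b=np.median(np.r_[gr[0],gr[-1],gr[:,0],gr[:,-1]])
        mk=((gr<b-30) if k in("case","lid") else (abs(gr-b)>16)).astype(np.uint8)*255
        mk=cv2.morphologyEx(mk,cv2.MORPH_CLOSE,np.ones((3,3)))
        c=max(cv2.findContours(mk,0,1)[0],key=cv2.contourArea)
        f=np.zeros_like(mk); cv2.drawContours(f,[c],-1,255,-1)
        ys,xs=np.nonzero(f); z=3 if k=="case" else 48 if k=="lid" else 14
        P=world(n,np.c_[xs+x,ys+y],z)[:,:2]
        ct=P.mean(0); rect=cv2.minAreaRect(P.astype(np.float32)); u=np.linalg.svd(P-ct,full_matrices=False)[2][0]
        print(n,k,"cen",ct.round(1),"rect",np.round(rect[0],1),np.round(rect[1],1),round(rect[2],1),"axis",round(np.degrees(np.arctan2(u[1],u[0])),1),"ext",np.round([((P-ct)@u).min(),((P-ct)@u).max()],1))
        sc=190/max(w,h); t=cv2.resize(s,None,fx=sc,fy=sc,interpolation=cv2.INTER_CUBIC)
        cv2.drawContours(t,[((c+0.5)*sc).astype(int)],-1,(0,0,255),1); T=np.zeros((195,155 if 0 else 195,3),np.uint8); T[:t.shape[0],:t.shape[1]]=t; tiles.append(T)
o=np.vstack([np.hstack(tiles[0:4]),np.hstack(tiles[4:8]),np.hstack(tiles[8:]+[np.zeros_like(tiles[0])]*2)])
cv2.imwrite("pics/c1.png",o)
E
```

```text
top wide cen [430.1 393.6] rect [432.2 393.5] [41.6 66.8] 28.2 axis -62.3 ext [-32.4  34.6]
top refl cen [407.6 220.5] rect [404.9 221.6] [33.1 40.5] 56.9 axis 141.8 ext [-18.5  23. ]
top tube cen [ 421.5 -228.8] rect [ 410.4 -221.3] [30.7 75. ] 44.2 axis 122.8 ext [-23.5  51.9]
top case cen [647.8 187.6] rect [649.7 187.7] [227.1 139.7] 82.2 axis -97.9 ext [-113.9  113.1]
top lid cen [ 630.  -188.4] rect [ 631.8 -188. ] [143.6 224.1] 2.4 axis 93.7 ext [-112.7  113.7]
side wide cen [436.1 380.6] rect [437.6 380. ] [33.7 62.2] 24.9 axis 115.3 ext [-32.3  30.1]
side refl cen [401.2 226.9] rect [402.8 226.6] [45.9 81.6] 47.2 axis 127.5 ext [-44.3  41.1]
side tube cen [ 423.3 -231.8] rect [ 425.4 -233.1] [ 39.4 104.6] 19.4 axis 110.9 ext [-54.   50.8]
side case cen [648.9 196.7] rect [649.5 185.1] [237.8 141.8] 82.3 axis 83.8 ext [-131.6  108.9]
side lid cen [ 626. -152.] rect [ 631.9 -183.5] [147.  366.5] 2.4 axis 92.9 ext [-214.3  151.8]
```

View pics/c1.png

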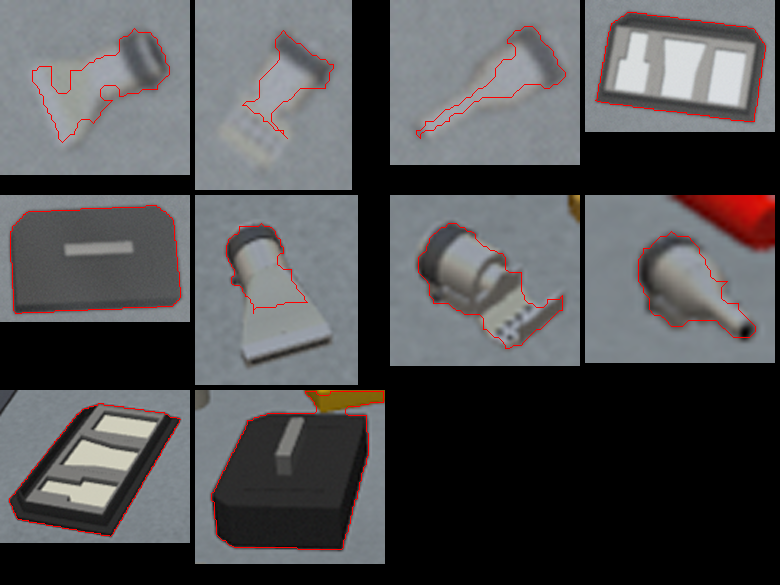

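The crop confirms the choice: the 67 mm fan, 75 mm tube and the steel reflector are the small nozzles. The case's cut corners face +x, and its yaw is about -7.8°. Next I compute the nozzle axes from picked end points, and the lid rib from both views.

```bash
python3 - <<'E'
from h import *
T=dict(wide=("top",(152,263.7),(124.6,277.4),18,6,66),tube=("top",(468,270.1),(436.8,290.2),18,18,73),refl=("top",(231.4,276.6),(215.6,299.3),18,9,62),
 wideS=("side",(315.3,358.6),(328.5,402.5),20,5,66),tubeS=("side",(353,174),(368.6,186.1),18,18,73),reflS=("side",(341.2,295.8),(365.6,313.2),18,9,62))
for k,(n,b,f,zb,zf,L) in T.items():
    B=world(n,b,zb)[0,:2];F=world(n,f,zf)[0,:2];u=(F-B)/np.linalg.norm(F-B)
    print(k,B.round(1),F.round(1),"len",round(np.linalg.norm(F-B),1),L,"yaw",round(np.degrees(np.arctan2(u[1],u[0])),1),"org",(B+16*u).round(1))
for n,(x,y,w,h) in {"top":(405,145,70,28),"side":(252,150,24,45)}.items():
    s=cv2.cvtColor(cv2.imread(f"pics/{n}0.png"),6)[y:y+h,x:x+w]
    mk=(s>(110 if n=="top" else 85)).astype(np.uint8); c=max(cv2.findContours(mk,0,1)[0],key=cv2.contourArea)
    r=cv2.minAreaRect(world(n,c[:,0]+[x,y],72)[:,:2].astype(np.float32)); print(n,"rib",r,s.min(),s.max())
E
```

```text
wide [443.9 366.5] [418.4 423.2] len 62.2 66 yaw 114.3 org [437.4 381.1]
tube [ 432.3 -246.5] [ 393.4 -185.6] len 72.3 73 yaw 122.5 org [ 423.7 -233. ]
refl [418.9 209.9] [375.6 240.9] len 53.2 62 yaw 144.4 org [405.8 219.2]
wideS [443.8 362.4] [416.9 426.7] len 69.7 66 yaw 112.7 org [437.6 377.2]
tubeS [ 436.  -244.1] [ 395.1 -185.4] len 71.5 73 yaw 124.9 org [ 426.9 -231. ]
reflS [420.1 214. ] [376.7 243.4] len 52.4 62 yaw 145.9 org [406.8 223. ]
top rib ((638.0497436523438, -190.52679443359375), (15.915461540222168, 89.0038070678711), 2.415687084197998) 70 155
side rib ((638.7273559570312, -188.27720642089844), (15.029875755310059, 92.10211181640625), 2.4059972763061523) 24 131
```

```bash
cat >> h.py <<'E'
CASE=np.array([649.6,186.8]); CY=np.radians(-7.8)
def c2w(p): c,s=np.cos(CY),np.sin(CY); return CASE+np.array([[c,-s],[s,c]])@np.array(p)
E
python3 - <<'E'
from h import *
c_,s_=np.cos(CY),np.sin(CY)
for n,(x,y,w,h) in {"top":(180,120,132,92),"side":(150,235,130,105)}.items():
    s=cv2.cvtColor(cv2.imread(f"pics/{n}0.png"),6)[y:y+h,x:x+w]
    for c in cv2.findContours((s>195 if n=="top" else s>175).astype(np.uint8),0,1)[0]:
        if cv2.contourArea(c)<100: continue
        P=(world(n,c[:,0]+[x,y],10)[:,:2]-CASE)@np.array([[c_,-s_],[s_,c_]])
        print(n,P.min(0).round(1),P.max(0).round(1),((P.min(0)+P.max(0))/2).round(1))
E
```

```text
top [-48.7 -86.4] [ 25.4 -44.5] [-11.7 -65.4]
top [-48.4 -26.1] [31.5 28.2] [-8.5  1.1]
top [-48.4  46.7] [35.5 87.2] [-6.4 67. ]
side [-46.1  45.9] [36.3 80.6] [-4.9 63.2]
side [-46.  -27.2] [32.4 19.9] [-6.8 -3.7]
side [-45.9 -86.6] [ 26.3 -53.5] [ -9.8 -70. ]
```

```bash
cat >> h.py <<'E'
def down(yaw): return [np.pi,0,np.radians(yaw)]
def pick(xy,yaw,z=9,up=110,op=0.6):
    bot.grip(op); bot.move_ptp([*xy,up],down(yaw)); bot.movel([*xy,z],max_speed=120)
    bot.grip(0,30); s=bot.get_state(); print("grip",s["opening"],s["gripper_force"],s["tcp_pos"])
    bot.movel([*xy,up],max_speed=150); s=bot.get_state(); print("up",s["t"],s["opening"],s["gripper_force"])
def place(slot,z=20.0,yaw=172.2,dx=0,dy=0):
    p=c2w([-25.5+dx,slot+dy]); bot.move_ptp([*p,110],down(yaw)); bot.movel([*p,45])
    print("contact",bot.movel([*p,z],max_speed=30,threshold=6)); s=bot.get_state(); print(s["tcp_pos"],s["contact_force"])
    bot.grip(0.5); bot.movel([*p,110]); print("t",bot.get_state()["t"])
E
python3 - <<'E'
from h import *
pick([437.5,379.5],113.5-180)
cv2.imwrite("pics/g1.png",cv2.resize(imaging.capture("side")[180:480,180:480],None,fx=2,fy=2))
E
```

```text
grip 0.2872117977506454 29.07739520072937 [438.06272505 379.89940997  10.03395873]
up 6.0083 0.289916768341707 29.164043962955475
```

View pics/g1.png

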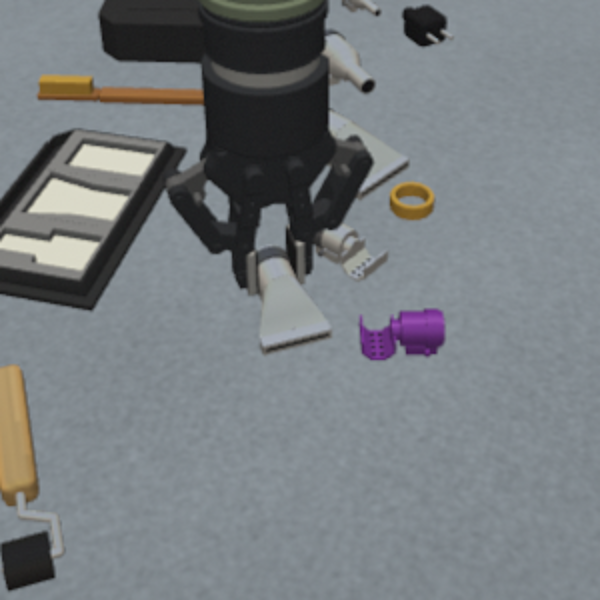

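Picture: the small wide nozzle is held by its sleeve at (275,260) in the crop, with the mouth at (295,335) and level. Next I place it in the flared pocket.

```bash
python3 - <<'E'
from h import *
place(0,z=18.5)
pick([425.5,-232],123.7-180)
cv2.imwrite("pics/g2.png",np.hstack([cv2.resize(imaging.capture("side")[235:345,150:280],(390,330)),cv2.resize(imaging.capture("top")[120:212,180:312],(396,330))]))
E
```

```text
contact True
[623.89292259 190.16717659  20.07692243] [ 1.30126404 -0.998469    4.25915759]
t 10.0083
grip 0.2888672183342342 29.350116848945618 [ 426.03902552 -232.50215002    9.85230473]
up 15.0583 0.2916439543656237 29.498134553432465
```

View pics/g2.png

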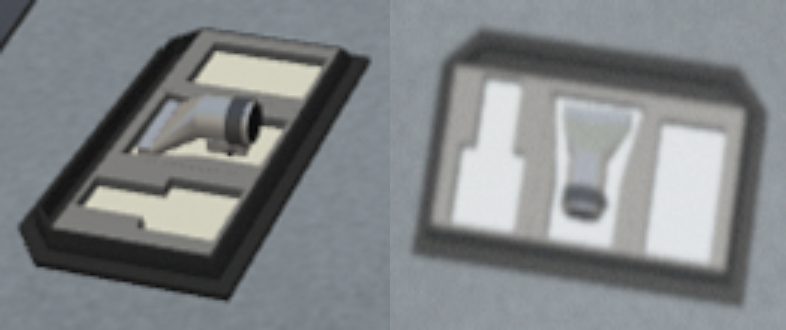

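Picture: the wide nozzle lies in the middle (flared) pocket, mouth at the mouth end, with floor visible all round. The contact height of 20.1 fits the floor. Tube next.

```bash
python3 - <<'E'
from h import *
place(66,z=18.5)
pick([409,219.5],145-180)
cv2.imwrite("pics/g3.png",np.vstack([np.hstack([cv2.resize(imaging.capture("side")[235:345,150:280],(390,330)),cv2.resize(imaging.capture("top")[120:212,180:312],(396,330))]),cv2.resize(imaging.capture("side")[220:340,250:550],(786,260))]))
E
```

```text
contact True
[632.84580989 255.51967314  19.91624137] [-0.04026876  0.35348371  4.25197783]
t 20.3167
grip 0.2887934339224616 29.344349205493927 [409.68109087 219.72171089   9.79923804]
up 24.95 0.29414326549383746 29.511369466781616
```

View pics/g3.png

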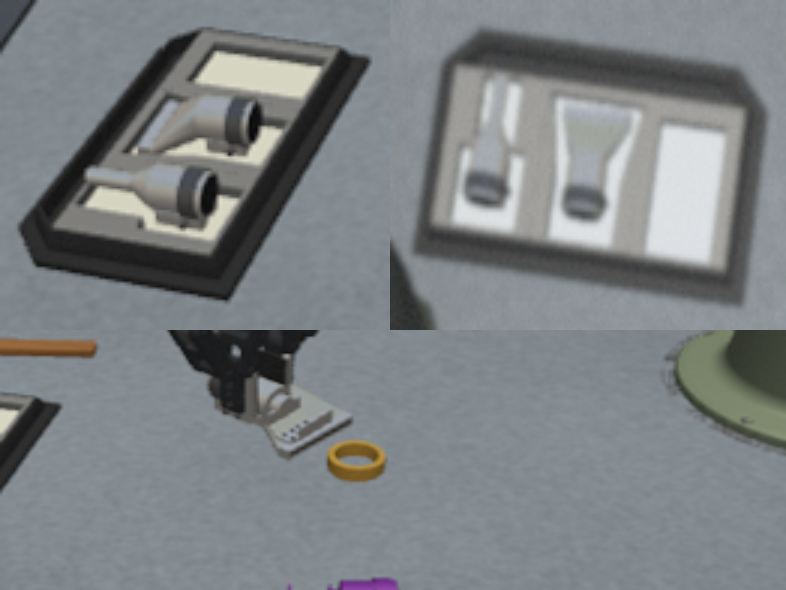

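Picture: the tube lies in the keyhole pocket with its tip at the mouth end. The reflector is held level, scoop corners at crop (290,457) and (350,417). I check its offset along the axis.

```bash
python3 - <<'E'
from h import *
s=bot.get_state(); t=np.array(s["tcp_pos"]); a=np.radians(145); u=np.array([np.cos(a),np.sin(a)])
px=[(360.7,278.6),(383.6,260.1)]
for z in(100,104,110):
    P=world("side",px,z)[:,:2]; print(t,z,P.round(1),((P-t[:2])@u).round(1),((P-t[:2])@[-u[1],u[0]]).round(1))
E
```

```text
[408.10154226 219.18356656 108.92215498] 100 [[385.2 268.3]
 [352.  216.9]] [47.  44.6] [-27.1  34. ]
[408.10154226 219.18356656 108.92215498] 104 [[384.9 273.4]
 [352.1 222.5]] [50.1 47.8] [-31.1  29.5]
[408.10154226 219.18356656 108.92215498] 110 [[384.5 281.1]
 [352.1 230.7]] [54.8 52.5] [-37.2  22.7]
```

The edge width doesn't fit the expected 30 mm, so I take a closer crop.

```bash
python3 - <<'E'
from h import *
a=imaging.capture("side")[225:295,310:400]; b=imaging.capture("top")[230:310,190:270]
cv2.imwrite("pics/g4.png",np.hstack([cv2.resize(a,(450,350),interpolation=2),cv2.resize(b,(350,350),interpolation=2)]))
E
```

```text
(no output)
```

View pics/g4.png

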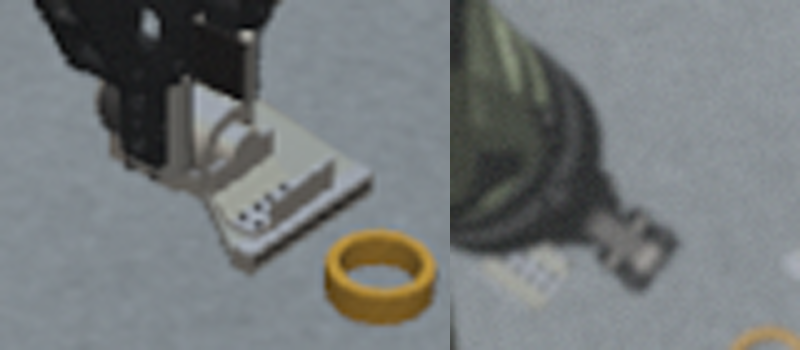

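The plate in the side view is the big nozzle lying behind. The reflector's scoop end shows in the top view, corners about crop (490,262) and (540,305).

```bash
python3 - <<'E'
from h import *
t=np.array(bot.get_state()["tcp_pos"]); a=np.radians(145); u=np.array([np.cos(a),np.sin(a)])
for n,px in(("top",[(199.1,289.9),(210.6,299.7),(204.9,294.9)]),("side",[(359,271),(377,257)])):
  for z in(102,110,117):
    P=world(n,px,z)[:,:2]; print(n,z,((P-t[:2])@u).round(1),((P-t[:2])@[-u[1],u[0]]).round(1))
E
```

```text
top 102 [38.4 40.4 39.5] [-12.7  14.7   1.2]
top 110 [38.  40.  39.1] [-10.7  16.5   3.1]
top 117 [37.6 39.6 38.7] [-8.9 18.1  4.8]
side 102 [34.8 33.3] [-15.8  31.9]
side 110 [41.3 39.9] [-24.1  22.8]
side 117 [47.  45.6] [-31.3  14.8]
```

Top view gives a width of 27 mm (30 expected) and a mouth about 39.5 mm ahead of the grasp, so I place it 5 mm further toward the mouth end.

```bash
python3 - <<'E'
from h import *
place(-66,z=18.5,dx=5)
q=[638.3,-189.5]; bot.grip(0.6); bot.move_ptp([*q,120],down(92.4))
cv2.imwrite("pics/g5.png",np.hstack([cv2.resize(imaging.capture("side")[235:345,150:280],(390,330)),cv2.resize(imaging.capture("top")[120:212,180:312],(396,330))]))
E
```

```text
contact True
[619.87905747 124.13321704  19.88607455] [-0.69526781  0.19351358  5.3031449 ]
t 29.7167
```

View pics/g5.png

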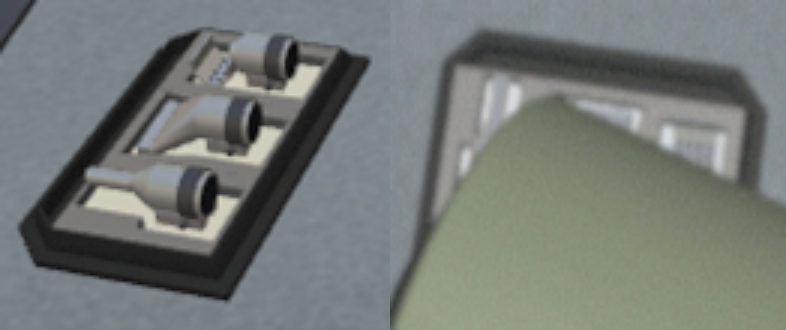

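Picture: all three nozzles lie in their pockets with the mouths at the mouth end. Now the lid.

```bash
python3 - <<'E'
from h import *
q=[638.3,-189.5]; bot.movel([*q,54],max_speed=80,threshold=15)
bot.grip(0,70); s=bot.get_state(); print(s["opening"],s["gripper_force"],s["tcp_pos"]); zg=s["tcp_pos"][2]
bot.movel([*q,150]); p=CASE+[-0.0,0.0]; bot.move_ptp([*p,150],down(82.2))
bot.movel([*p,85],max_speed=100)
print("c",bot.movel([*p,zg+4],max_speed=25,threshold=10)); s=bot.get_state(); print(zg,s["tcp_pos"],s["orientation"],s["contact_force"],s["wrist_torque"],s["t"])
cv2.imwrite("pics/g6.png",np.hstack([cv2.resize(imaging.capture("side")[195:345,140:300],(400,375)),cv2.resize(imaging.capture("top")[110:220,180:320],(400,314))[:375] if 0 else cv2.copyMakeBorder(cv2.resize(imaging.capture("top")[110:220,180:320],(400,314)),0,61,0,0,0)]))
E
```

```text
0.1629224861184 72.05690145492554 [ 638.75258551 -189.71920993   54.84949484]
c True
54.84949483556097 [649.32213742 186.72854128  59.83345399] [-3.14102272e+00  2.79610660e-04  1.43461559e+00] [ 0.18304089 -1.39198881  5.02615555] [ 0.05907298 -0.01836521 -0.00940444] 36.6333
```

View pics/g6.png

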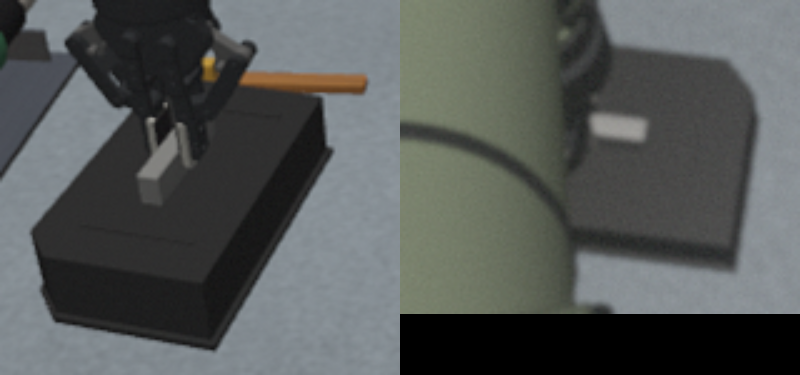

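The lid met the base exactly 5 mm above its bench height, with its cut corners over the case's. I release it, back off and check.

```bash
python3 - <<'E'
from h import *
bot.grip(0.5); p=CASE; bot.movel([*p,180]); bot.move_ptp([350,-350,250],down(20)); bot.dwell(0.5)
cv2.imwrite("pics/g7.png",np.hstack([cv2.resize(imaging.capture("side")[195:345,140:300],(400,375)),cv2.copyMakeBorder(cv2.resize(imaging.capture("top")[110:220,180:320],(400,314)),0,61,0,0,0)])); print(bot.get_state()["t"])
E
```

```text
40.8917
```

View pics/g7.png

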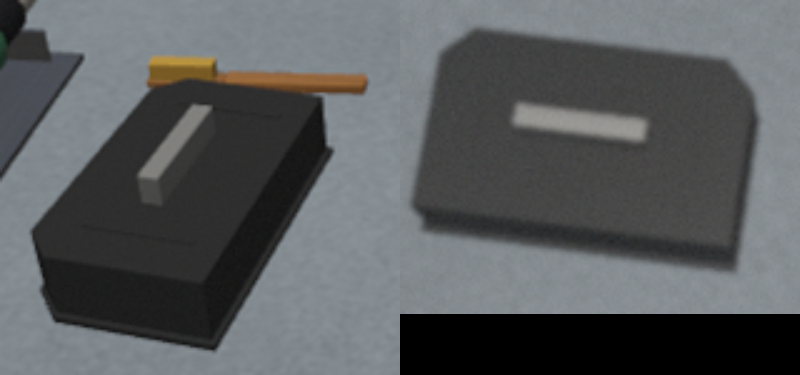

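Picture: the lid sits level on the base with an even ledge around it, its cut corners over the case's at (455,45) and (745,80).

```bash
python3 -c "
from bench import bot
print(bot.sign_off())"
```

```text
the job is handed in; nothing more can be done
None
```

The wide-slot, tube and reflector nozzles are in their pockets, the lid is fully down with its cut corners matched to the case's, the two big nozzles were left where they lay, and the job was handed in at about 41 s of the 128 s allowed.

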